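# Unstack the plaster moulds into their drying trays

## Robot

A 6-joint arm with a two-finger parallel gripper is mounted at the origin on the work surface. World frame = base frame: x ahead of the robot, y to its left, z up, the work surface at z = 0. Lengths are in mm, angles in rad, forces in N, time in s.
With the tool pointing down it reaches from about 375 to 750 mm from the base axis. Payload 9 kg.
Tool frame: the origin (TCP) lies midway between the tips of the shut fingers; the grasp point (between the pads) lies 19 mm behind it; z points along the fingers, y is the line along which they close (so a half turn about z gives the same grasp; the last joint's range is limited). The gripper opens to 85 mm and grips with 20 to 120 N. Pads are 22 mm wide; open, the fingers measure 114 mm over their backs; the gripper's body (76 mm by 85 mm) begins 54 mm behind the grasp point. The pads swing forward as they close: fully open they stand 13 mm farther back than shut.
Start: joints at [0.933, 0.104, 0.097, 1.564, 0, 1.353], TCP at [244.557, 547.935, 192.131] pointing down, gripper open.
Joint ranges: [-2.99, 2.99], [-0.84, 1.86], [-1.1, 1.16], [-1.84, 2.11], [-1.51, 1.56], [-3.14, 3.14]. Speed limits (rad/s): [2.22, 2.22, 2.57, 3.14, 3.14, 3.14].

## Interface

Orientations are given as a 3x3 rotation matrix whose columns are the frame's x, y, z axes.
In Python, from workcell import r gives the robot as it stands.
- The arm moves only by the tool carry_out, never from a script. Its argument "plan" is one flat list of numbers, 5 for each row, row after row: the opening, from -1 (shut) to 1 (fully open), then the shift along the world's x, y, z in units of 30 mm (1.0 is 30 mm), then the turn about the world's z in units of 6 degrees (1.0 is 6 degrees). A call has 1 to 8 rows; each row shifts and turns the commanded pose from where the row before left it; what a row does not reach is not made up. A row lasts 1/12 s, in which the tool goes at most 41.7 mm and 7.16 degrees, less where a joint would pass 70% of its speed; a pose out of reach is approached as far as the arm can. A call is refused whole if a number of a shift passes 1 or a number of a turn 1, either way. A call with a gripper value outside its range is refused whole. The fingers move at their own pace and stop on an object; "newtons" is the grip in N (left out, the last holds). Time passes only in rows, so rows that do not move let the fingers close. It gives the time, the measured TCP pose, the force, the opening and the grip force at its end, in the units of the state.
- r.state(): the state, without advancing time (a new reading comes with each control period).
- r.get_image(name): name is "side" or "top"; returns a dict with "image" (384x512x3 uint8, red, green, blue), "depth" (384x512 float32, mm along the optical axis (not along the pixel's ray), 0 where there is no reading), "mtx" (3x3 intrinsics, pixels), "distortion" ([k1, k2, p1, p2, k3] as OpenCV has them; the pictures are not rectified), "extrinsics" (4x4, takes a point from world to camera coordinates). Camera axes: x right, y down, z forward; pixel columns grow to the right and rows downward; lengths in mm; the calibration is good to about 2 mm. A picture is of the moment at which its call begins.
- r.finish_job(): hands the job in; it is judged then, once.
The state is a dict: "time_s": time; "q": joint angles; "dq": joint speeds; "effort": joint torques, N m; "tcp_pos": TCP position; "orientation": TCP orientation; "contact_force": force on the tool from outside, world axes, zero at the start; "wrist_torque": the same for the moment, N m; "width": opening from 0.0 (shut) to 1.0 (fully open); "grasp_force": force on a finger pad.
Only numpy, scipy, OpenCV 4.12 (cv2) and the standard library are available. Lean on these libraries where they do the work, as an engineer would, in place of code of your own. Each camera call takes 0.05 s, during which the arm holds its last target. There are 200 camera calls.

## Task

Take the two stacks of plaster moulds apart and set each mould upright and flat on the floor of the drying tray made for its own shape and size: oblong, square, big round and small round. Plaster chips, so set the moulds down rather than dropping them, and leave the steel flask and the cup of tools standing where they are.

Things in the scene. Friction and masses are not known exactly. Their poses are not given: they have to be found in the camera images.
- oblong_mould: White plaster block mould, 62 mm (its x) by 96 mm (its y) by 40 mm high, about 0.26 kg, vertical sides, a thin grey parting line and a small dark pouring hole near each end. At the start it stands flat on the table as the bottom of one stack of two. Origin: centre of its underside, z up.
- big_round_mould: White plaster cylinder, 66 mm diameter, 40 mm high, about 0.15 kg, one thin grey line round it. At the start it stands on the table as the bottom of the other stack of two. Origin: centre of its underside, z up.
- square_mould: White plaster block mould, 46 by 46 mm (along its x and y), 36 mm high, about 0.085 kg, with a dark round pouring hole in the middle of its top. At the start it lies roughly centred on top of the oblong or the big round mould (either one). Origin: centre of its underside, z up.
- small_round_mould: White plaster cylinder, 44 mm diameter, 36 mm high, about 0.06 kg, with a dark round pouring hole in the middle of its top. At the start it lies roughly centred on top of the other bottom mould. Origin: centre of its underside, z up.
- oblong_tray: Low plywood drying tray, rectangular with a lath rim, fixed to the table. Origin: centre of its underside, on the table; z up. Floor 6 mm thick (top of floor at z = 6 mm), rim top at z = 14 mm. Inside the rim 80 mm (its x) by 114 mm (its y); rim 9 mm thick.
- big_round_tray: Low plywood drying tray, a 100 mm square plywood floor with a round wooden rim, fixed to the table. Origin: centre of its underside, on the table; z up. Floor 6 mm thick (top of floor at z = 6 mm), rim top at z = 14 mm. Inside of the rim 84 mm in diameter; rim 6 mm thick.
- square_tray: Low plywood drying tray, square with a lath rim, fixed to the table. Origin: centre of its underside, on the table; z up. Floor 6 mm thick (top of floor at z = 6 mm), rim top at z = 14 mm. Inside the rim 64 by 64 mm (along its x and y); rim 9 mm thick.
- small_round_tray: Low plywood drying tray, a 78 mm square plywood floor with a round wooden rim, fixed to the table. Origin: centre of its underside, on the table; z up. Floor 6 mm thick (top of floor at z = 6 mm), rim top at z = 14 mm. Inside of the rim 62 mm in diameter; rim 6 mm thick.
- flask: Bystander: loose steel drinking flask standing among the things, 62 mm diameter, 185 mm tall, 0.45 kg. Origin: centre of its underside.
- tool_cup: Bystander: loose white plastic cup holding three modelling tools, 64 mm diameter, cup 85 mm tall, tools up to 160 mm, 0.3 kg. Origin: centre of its underside.
There are look-alikes about, which are no part of the job. Leave any orange, purple or turquoise look-alike of the oblong_mould alone.

How it is judged:
By the outcome, as a careful person would: the job done as asked, in the order asked, and still so for the second after the job is handed in, with the robot touching nothing.
It also fails if it takes over 120 s, if anything falls off the work surface, if the arm or the gripper's body presses on something with over 40 N, if the wrist force passes 120 N, or if a joint passes its speed limit or range.

## Working session

There is one attempt and no reset: what is moved stays moved. The work goes in short steps, Python scripts to look and compute and a tool call to move; the robot and the scene stay as the last step left them, time stands still between calls to the robot, and variables do not carry over. Pictures are saved under pics/ and viewed, at most 14 in all, crops included, and the job is handed in when it is done.

Besides the shell and the picture viewer there is one more tool, called after ">>>" as name(argument=value, ...), one argument or row to a line, values as JSON. carry_out: Moves the arm, as the interface text tells. Its arguments: {"type":"object","properties":{"plan":{"type":"array","items":{"type":"number"}},"newtons":{"type":"number"}},"required":["plan"]}

```bash
ls; mkdir -p pics; cat > h.py <<'E'
import numpy as np, cv2
from workcell import r
def grab(n):
    d=r.get_image(n); np.savez('%s.npz'%n,**d); return d
def load(n): return dict(np.load('%s.npz'%n))
def plane(d,px,z):
    px=np.array(px,float).reshape(-1,1,2)
    u=cv2.undistortPoints(px,d['mtx'],d['distortion']).reshape(-1,2)
    E=d['extrinsics'];R=E[:3,:3];c=-R.T@E[:3,3]
    ray=np.c_[u,np.ones(len(u))]@R
    return c+ray*((z-c[2])/ray[:,2])[:,None]
def cloud(d):
    h,w=d['depth'].shape
    v,u=np.mgrid[:h,:w]
    n=cv2.undistortPoints(np.stack([u,v],-1).reshape(-1,1,2).astype(float),d['mtx'],d['distortion']).reshape(h,w,2)
    Z=d['depth'][...,None]
    P=np.concatenate([n*Z,Z],-1)
    E=d['extrinsics']
    X=(P-E[:3,3])@E[:3,:3]; X[d['depth']<=0]=np.nan
    return X
E
python3 - <<'E'
from h import *
for n in('top','side'):
    d=grab(n); cv2.imwrite('pics/%s0.png'%n,cv2.resize(d['image'][...,::-1],(800,600),interpolation=cv2.INTER_CUBIC))
    E=d['extrinsics'];print(n,-E[:3,:3].T@E[:3,3],E[2,:3],d['mtx'][0,0])
s=r.state();print(s['tcp_pos'],s['orientation'],s['time_s'],s['width'])
E
```

```text
pics
top [ 249.42656611  -43.61463078 1105.22721485] [ 0.20324851 -0.00439521 -0.97911732] 425.2598020914876
side [ 143.89663772 -987.01892157  898.87293412] [ 0.24004753  0.71971696 -0.65144814] 431.8972923210506
[244.30942524 547.61385707 191.35459695] [[-9.13166378e-01  4.07586321e-01 -7.46704081e-04]
 [ 4.07586918e-01  9.13165849e-01 -1.01839147e-03]
 [ 2.66782235e-04 -1.23430766e-03 -9.99999203e-01]] 0.1 0.9958807066663188
```

View pics/top0.png

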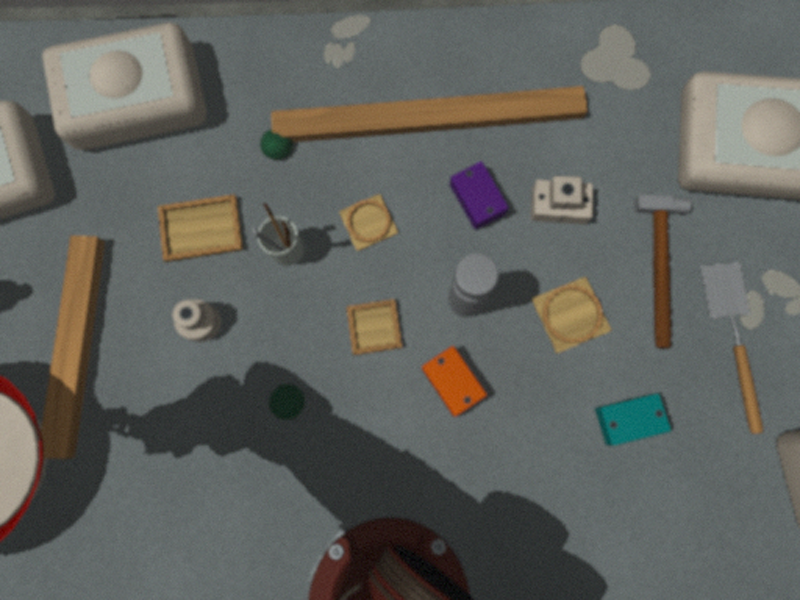

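View pics/side0.png

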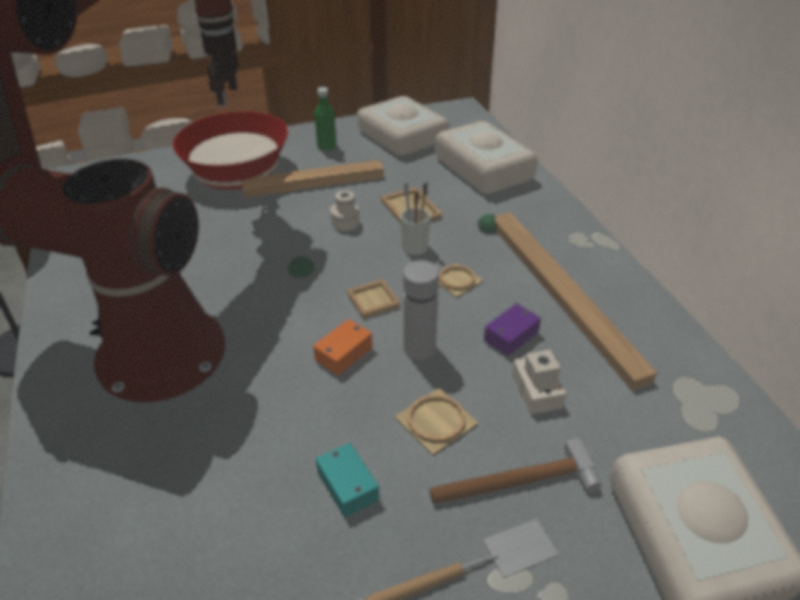

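The top view (800x600 px) shows the square mould on the oblong at (565,195) and the small round on the big round at (190,318). The trays are oblong (200,228), small round (368,222), square (375,327) and big round (571,314). The flask is at (475,285) and the cup at (280,240). Three things could be mistaken for the oblong: purple (480,194), orange (455,380) and turquoise (635,418). The white one at (565,200) is the one I want.

```bash
python3 - <<'E'
from h import *
d=load('top');im=d['image'];X=cloud(d);hsv=cv2.cvtColor(im,cv2.COLOR_RGB2HSV)
s=512/800
def box(cx,cy,h=60):
    m=np.zeros(im.shape[:2],np.uint8);cx,cy,h=int(cx*s),int(cy*s),int(h*s);m[cy-h:cy+h,cx-h:cx+h]=1;return m>0
def rect(m,z,name):
    c=cv2.findContours(cv2.morphologyEx(m.astype(np.uint8),cv2.MORPH_CLOSE,np.ones((3,3))),cv2.RETR_EXTERNAL,cv2.CHAIN_APPROX_NONE)[0]
    c=max(c,key=cv2.contourArea).reshape(-1,2)
    P=plane(d,c,z)[:,:2]
    (x,y),(w,h),a=cv2.minAreaRect(P.astype(np.float32)); bx=cv2.boxPoints(((x,y),(w,h),a))
    e=[bx[1]-bx[0],bx[2]-bx[1]];L=max(e,key=np.linalg.norm)
    print(name,np.round([x,y,w,h],1),'long axis deg',round(np.degrees(np.arctan2(L[1],L[0]))%180,1),'n',m.sum(),'r',round(np.hypot(x,y)))
Z=X[...,2]
print('table z',np.nanmedian(Z[180:230,200:220]))
rect(box(567,195,32)&(Z>60),76,'square')
rect(box(565,200,45)&(Z>28)&(Z<95),40,'oblong(with square)')
rect(box(190,318,40)&(Z>60),76,'small')
rect(box(195,320,45)&(Z>25),40,'bigr')
rect(box(475,285,60)&(Z>150),185,'flask')
rect(box(280,240,45)&(Z>70),85,'cup')
wood=(hsv[...,0]>8)&(hsv[...,0]<30)&(hsv[...,1]>75)
for n,p,z,h in(('oblong_tray',(200,228),14,50),('square_tray',(375,327),14,36),('big_tray',(571,314),6,48),('small_tray',(368,222),6,38)):
    rect(box(*p,h)&wood,z,n)
for n,p in(('purple',(480,194)),('orange',(455,380)),('turq',(635,418))): rect(box(*p,45)&(Z>28)&(hsv[...,1]>120),40,n)
a=im[100:160,320:400];b=im[170:230,90:170]
cv2.imwrite('pics/crop.png',cv2.resize(np.hstack([a,b])[...,::-1],None,fx=5,fy=5,interpolation=cv2.INTER_CUBIC))
cv2.imwrite('pics/wood.png',wood.astype(np.uint8)*255)
E
```

```text
table z 0.8336235339183758
square [ 625.1 -313.7   48.5   48.2] long axis deg 87.1 n 354 r 699
oblong(with square) [ 628.3 -315.5   98.8   75. ] long axis deg 82.6 n 944 r 703
small [449.3 297.   48.9  42.2] long axis deg 87.5 n 288 r 539
bigr [447.2 296.6  70.3  69.1] long axis deg 10.7 n 619 r 537
flask [ 464.9 -144.8   60.2   66.6] long axis deg 158.2 n 658 r 487
cup [573.3 161.3  82.9  63.3] long axis deg 52.4 n 306 r 596
oblong_tray [610.4 300.7 100.5 134.6] long axis deg 97.0 n 1833 r 680
square_tray [426.    9.7  82.9  83.5] long axis deg 96.2 n 1010 r 426
big_tray [ 434.4 -320.4  100.3  101.9] long axis deg 109.9 n 1455 r 540
small_tray [611.1  14.3  80.   78.6] long axis deg 21.8 n 805 r 611
purple [ 641.3 -175.2   95.2   64.3] long axis deg 25.1 n 790 r 665
orange [ 329.2 -115.2   96.4   63.3] long axis deg 30.5 n 948 r 349
turq [ 258.2 -393.2   60.9   99.4] long axis deg 101.5 n 1015 r 470
```

View pics/crop.png

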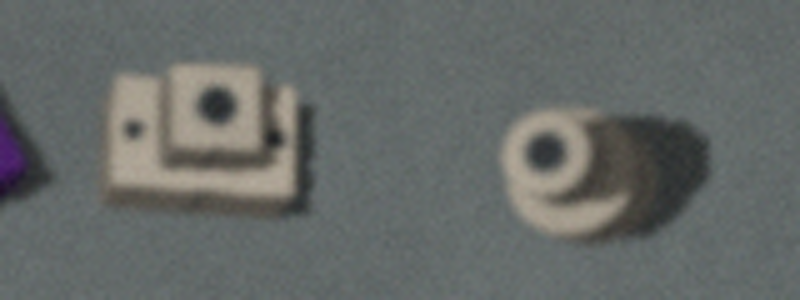

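The crop shows the white oblong, with pour holes at both ends, under the square mould. It also shows the small round on the big round. Next I'll refine the two top centres from their pouring holes.

```bash
python3 - <<'E'
from h import *
d=load('top');g=cv2.cvtColor(d['image'],cv2.COLOR_RGB2GRAY).astype(float)
for n,(u,v) in(('sq',(363,121)),('small',(119,200))):
    p=g[v-5:v+6,u-5:u+6];w=np.clip(110-p,0,None);yy,xx=np.mgrid[v-5:v+6,u-5:u+6]
    c=(np.sum(w*xx)/w.sum(),np.sum(w*yy)/w.sum());print(n,c,plane(d,[c],76))
E
```

```text
sq (np.float64(362.94937428896475), np.float64(120.65984072810011)) [[ 628.4675854  -315.53577436   76.        ]]
small (np.float64(118.72694174757281), np.float64(199.96662621359224)) [[450.70453578 300.09892575  76.        ]]
```

>>> carry_out(
  plan=[1, 0.8, -0.95, -0.2, 0, 1, 0.85, -1, -0.2, 0, 1, 0.85, -1, -0.2, 0, 1, 0.85, -1, -0.2, 0, 1, 0.85, -1, -0.2, 0, 1, 0.85, -1, -0.2, 0, 1, 0.85, -1, -0.2, 0, 1, 0.85, -1, -0.2, 0],
  newtons=40,
)

```text
time_s: 0.77
tcp_pos: [447.8, 307.7, 143.6]
orientation: [[-0.913, 0.408, -0.0], [0.408, 0.913, 0.0], [0.0, -0.0, -1.0]]
contact_force: [0.4, 0.2, 0.7]
width: 1.0
grasp_force: 0.0
```

>>> carry_out(
  plan=[1, 0.1, -0.27, -0.7, 0, 1, 0, 0, -0.8, 0, 1, 0, 0, -0.8, 0, 1, 0, 0, -0.5, 0, 1, 0, 0, -0.35, 0, 1, 0, 0, 0, 0],
)

```text
time_s: 1.27
tcp_pos: [448.3, 300.7, 47.0]
orientation: [[-0.913, 0.408, -0.004], [0.408, 0.913, -0.001], [0.003, -0.003, -1.0]]
contact_force: [-0.4, -0.9, -0.4]
width: 0.999
grasp_force: 0.0
```

>>> carry_out(
  plan=[-1, 0.05, 0, 0, 0, -1, 0, 0, 0, 0, -1, 0, 0, 0, 0, -1, 0, 0, 0, 0, -1, 0, 0, 0, 0, -1, 0, 0, 0, 0, -1, 0, 0, 0, 0, -1, 0, 0, 0, 0],
  newtons=30,
)

```text
time_s: 1.93
tcp_pos: [451.6, 301.4, 49.7]
orientation: [[-0.913, 0.408, 0.0], [0.408, 0.913, 0.0], [-0.0, 0.0, -1.0]]
contact_force: [-0.3, 0.5, -0.4]
width: 0.003
grasp_force: 0.0
```

```bash
python3 - <<'E'
from h import *
a=grab('top')['image'][150:250,70:190];b=grab('side')['image'][80:180,170:290]
cv2.imwrite('pics/c1.png',cv2.resize(np.hstack([a,b])[...,::-1],(800,333),interpolation=cv2.INTER_CUBIC))
s=r.state();print(s['tcp_pos'],s['width'],s['grasp_force'])
E
```

```text
[451.54216295 301.33798069  49.63556605] 0.0034295064090134335 0.0
```

View pics/c1.png

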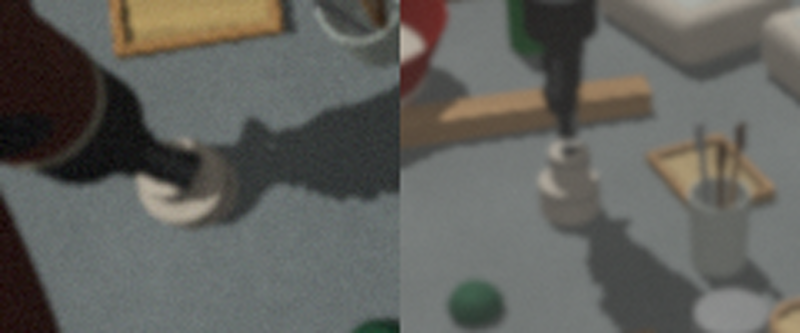

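The fingers shut on nothing. In the side crop the tips end at about (568,135), right at the small mould's upper edge, and they don't straddle it. I'll measure where the tips really are from depth.

```bash
python3 - <<'E'
from h import *
for n,(r0,r1,c0,c1) in(('top',(185,212,100,150)),('side',(100,150,205,240))):
    d=load(n);X=cloud(d);g=d['image'].mean(2)
    print(n)
    for v in range(r0,r1,3):
        print(v,[ '%d:%d/%d,%d,%d'%(u,g[v,u],*np.nan_to_num(X[v,u])) for u in range(c0,c1,5)])
E
```

```text
top
185 ['100:40/438,263,295', '105:22/446,266,261', '110:23/451,264,237', '115:104/506,336,0', '120:105/505,322,0', '125:107/504,309,1', '130:109/504,296,1', '135:114/503,282,3', '140:118/503,270,0', '145:81/502,257,1']
188 ['100:22/435,267,283', '105:20/439,265,262', '110:19/445,264,237', '115:91/497,335,1', '120:107/497,322,0', '125:109/497,310,-1', '130:109/495,295,3', '135:106/495,282,3', '140:112/494,269,2', '145:57/494,257,1']
191 ['100:19/430,268,279', '105:17/435,268,253', '110:15/440,267,229', '115:36/445,265,205', '120:103/489,322,2', '125:128/480,297,38', '130:107/488,296,0', '135:111/487,283,0', '140:108/487,270,0', '145:54/487,257,-2']
194 ['100:18/428,275,260', '105:18/431,271,246', '110:21/435,269,223', '115:33/439,266,201', '120:38/448,271,155', '125:86/464,284,77', '130:78/471,284,39', '135:63/478,282,4', '140:58/478,270,0', '145:61/478,257,0']
197 ['100:21/423,277,255', '105:20/426,274,237', '110:21/430,271,218', '115:30/434,268,194', '120:29/434,258,191', '125:26/435,250,184', '130:59/436,241,178', '135:75/463,271,38', '140:53/471,270,0', '145:50/469,256,2']
200 [
[... 2774 characters left out ...]
88,40', '220:99/444,279,42', '225:95/463,281,36', '230:111/493,326,1', '235:118/511,321,0']
139 ['205:122/400,338,1', '210:119/417,331,2', '215:101/424,277,34', '220:98/439,265,39', '225:92/459,269,32', '230:110/489,312,-1', '235:119/505,301,1']
142 ['205:122/396,323,0', '210:120/413,314,0', '215:94/424,279,20', '220:95/438,263,27', '225:92/457,265,22', '230:98/481,286,3', '235:121/501,288,-2']
145 ['205:122/390,301,1', '210:122/409,302,-3', '215:95/422,275,11', '220:97/438,264,14', '225:95/457,267,7', '230:75/476,267,3', '235:102/495,268,-1']
148 ['205:122/386,282,1', '210:123/404,281,-2', '215:106/419,265,4', '220:78/438,269,-2', '225:75/455,263,-2', '230:73/470,248,3', '235:73/489,247,0']
```

```bash
python3 - <<'E'
from h import *
for n in('top','side'):
    d=load(n);E=d['extrinsics']
    for p in((244.5,547.8,192),(451.5,301.3,49.6),(451.5,301.3,76),(451.5,301.3,90)):
        print(n,p,cv2.projectPoints(np.array([p]),cv2.Rodrigues(E[:3,:3])[0],E[:3,3],d['mtx'],d['distortion'])[0].ravel())
print(r.state())
d=load('side');cv2.imwrite('pics/c2.png',cv2.resize(d['image'][80:160,180:280,::-1],(800,640)[:2] if 0 else (750,600),interpolation=cv2.INTER_CUBIC))
E
```

```text
top (244.5, 547.8, 192) [-27.04942856 294.84963159]
top (451.5, 301.3, 49.6) [121.75657427 201.54424593]
top (451.5, 301.3, 76) [118.23819379 199.66874355]
top (451.5, 301.3, 90) [116.29955806 198.63568131]
side (244.5, 547.8, 192) [147.50990889  75.34937504]
side (451.5, 301.3, 49.6) [220.26825266 130.74024161]
side (451.5, 301.3, 76) [219.86541506 124.50109462]
side (451.5, 301.3, 90) [219.64901653 121.13974243]
{'time_s': 2.0333, 'q': array([ 3.47397527e-01, -4.65513226e-02, -3.15111943e-01,  1.30216817e+00,
        2.39796291e-05,  7.67147033e-01]), 'dq': array([-0.00023204,  0.00046631, -0.00203309,  0.00029834, -0.00041705,
       -0.00090737]), 'effort': array([ 6.83836523e-03, -4.73277426e+01,  4.96905148e+01,  7.53298009e-04,
       -1.46366528e-05, -2.07471527e-05]), 'tcp_pos': array([451.54216295, 301.33798069,  49.63556605]), 'orientation': array([[-9.13191053e-01,  4.07531714e-01,  5.53376439e-05],
       [ 4.07531717e-01,  9.13191052e-01,  4.55399051e-05],
       [-3.19748857e-05,  6.41384788e-05, -9.99999997e-01]]), 'contact_force': array([-0.65874562, -0.54960607, -1.06328755]), 'wrist_torque': array([ 0.04321604, -0.0084687 ,  0.01721361]), 'grasp_force': 0.0, 'width': 0.0034295064090134335}
```

View pics/c2.png

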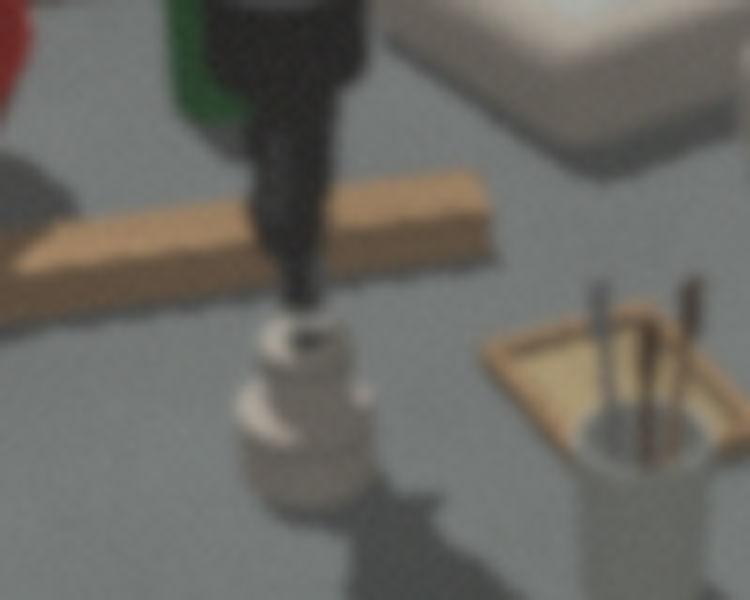

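The shut tips are at about (300,308) in the crop, which is pixel (220,121). With x and y as reported, that puts them at z of about 90–92, while the tool reads 49.6. So the real tips sit about 42 mm above the reading, and I'll work with that offset. Next: open, go down the missing distance and check.

>>> carry_out(
  plan=[1, 0, 0, 0, 0, 1, 0, 0, 0, 0, 1, 0, 0, 0, 0, 1, 0, 0, 0, 0, 1, 0, 0, 0, 0, 1, 0, 0, -0.5, 0, 1, 0, 0, -0.5, 0, 1, 0, 0, -0.4, 0],
)

```text
time_s: 2.7
tcp_pos: [451.4, 301.3, 6.8]
orientation: [[-0.913, 0.408, 0.0], [0.408, 0.913, 0.0], [0.0, 0.0, -1.0]]
contact_force: [-0.4, -0.0, -0.3]
width: 0.998
grasp_force: 0.0
```

```bash
python3 - <<'E'
from h import *
s=r.state();print(s['tcp_pos'],s['width'],s['contact_force'])
d=grab('side');cv2.imwrite('pics/c3.png',cv2.resize(d['image'][85:155,180:270,::-1],(720,560),interpolation=cv2.INTER_CUBIC))
E
```

```text
[451.44675324 301.30974791   6.78769706] 0.9979007163363156 [-0.42926181 -0.02454186 -0.33183471]
```

View pics/c3.png

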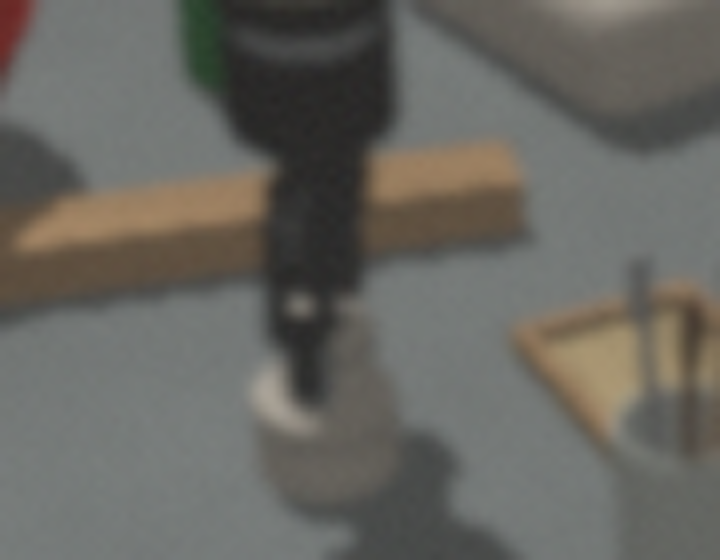

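The near finger now stands in front of the small mould, with its tip at about (312,400) in the crop, just above the big mould's top. I'll go a touch lower and close.

>>> carry_out(
  plan=[1, 0, 0, -0.12, 0, -1, 0, 0, 0, 0, -1, 0, 0, 0, 0, -1, 0, 0, 0, 0, -1, 0, 0, 0, 0, -1, 0, 0, 0, 0, -1, 0, 0, 0, 0],
  newtons=30,
)

```text
time_s: 3.33
tcp_pos: [452.3, 301.6, 5.0]
orientation: [[-0.913, 0.408, 0.002], [0.408, 0.913, 0.001], [-0.001, 0.001, -1.0]]
contact_force: [-0.9, -0.9, 6.3]
width: 0.508
grasp_force: 30.9
```

>>> carry_out(
  plan=[-1, 0, 0, 0.2, 0, -1, 0, 0, 0.5, 0, -1, 0, 0, 0.9, 0, -1, 0, 0, 1, 0, -1, 0, 0, 1, 0, -1, 0, 0, 1, 0, -1, 0, 0, 1, 0, -1, 0, 0, 0.4, 0],
)

```text
time_s: 4.0
tcp_pos: [452.8, 301.8, 188.7]
orientation: [[-0.913, 0.408, 0.005], [0.408, 0.913, 0.002], [-0.004, 0.004, -1.0]]
contact_force: [0.7, 0.6, 0.7]
width: 0.515
grasp_force: 30.7
```

```bash
python3 - <<'E'
from h import *
s=r.state();print(s['tcp_pos'],s['width'],s['contact_force'],s['grasp_force'])
d=grab('side');cv2.imwrite('pics/c4.png',cv2.resize(d['image'][35:155,180:280,::-1],(500,600),interpolation=cv2.INTER_CUBIC))
E
```

```text
[452.82363491 301.83188057 188.70469322] 0.5146794730428067 [0.68080737 0.62965234 0.67277053] 30.683809518814087
```

View pics/c4.png

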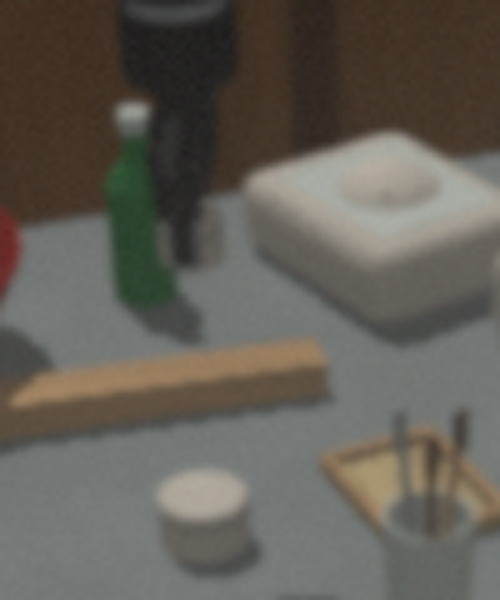

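The small mould is held and the big round stands alone below at (205,515). The near fingertip, at about (185,262), comes close to the mould's underside at about 268. That leaves too little clearance for the tray rim, so I'll set the mould back on the big round and regrip about 8 mm higher.

>>> carry_out(
  plan=[-1, 0, 0, 0, 0, -1, 0, 0, -1, 0, -1, 0, 0, -1, 0, -1, 0, 0, -1, 0, -1, 0, 0, -1, 0, -1, 0, 0, -1, 0, -1, 0, 0, -0.7, 0, -1, 0, 0, 0, 0],
)

```text
time_s: 4.72
tcp_pos: [447.1, 299.8, 6.4]
orientation: [[-0.913, 0.408, -0.008], [0.408, 0.913, -0.003], [0.007, -0.006, -1.0]]
contact_force: [-1.5, 0.2, -0.5]
width: 0.507
grasp_force: 31.6
```

>>> carry_out(
  plan=[-1, 0, 0, 0, 0, -1, 0, 0, 0, 0, -1, 0, 0, 0, 0],
)

```text
time_s: 4.97
tcp_pos: [452.2, 301.6, 14.3]
orientation: [[-0.913, 0.408, 0.001], [0.408, 0.913, 0.001], [-0.001, 0.001, -1.0]]
contact_force: [0.6, -0.0, -0.4]
width: 0.506
grasp_force: 31.6
```

Commanded z is about 13–14. I'll lower slowly to contact.

>>> carry_out(
  plan=[-1, 0, 0, -0.13, 0, -1, 0, 0, -0.1, 0, -1, 0, 0, -0.05, 0, -1, 0, 0, 0, 0, -1, 0, 0, 0, 0],
)

```text
time_s: 5.38
tcp_pos: [451.5, 301.3, 4.6]
orientation: [[-0.913, 0.408, -0.0], [0.408, 0.913, 0.0], [0.0, 0.0, -1.0]]
contact_force: [0.3, -0.6, 0.3]
width: 0.505
grasp_force: 31.7
```

>>> carry_out(
  plan=[-1, 0, 0, -0.02, 0, -1, 0, 0, 0, 0, -1, 0, 0, -0.02, 0, -1, 0, 0, 0, 0, -1, 0, 0, 0, 0],
)

```text
time_s: 5.8
tcp_pos: [451.8, 301.3, 4.2]
orientation: [[-0.913, 0.408, 0.001], [0.408, 0.913, 0.0], [-0.0, 0.0, -1.0]]
contact_force: [-2.3, -1.3, 6.3]
width: 0.506
grasp_force: 32.4
```

>>> carry_out(
  plan=[1, 0, 0, 0, 0, 1, 0, 0, 0, 0, 1, 0, 0, 0.15, 0, 1, 0, 0, 0.12, 0, -1, 0, 0, 0, 0, -1, 0, 0, 0, 0, -1, 0, 0, 0, 0, -1, 0, 0, 0, 0],
)

```text
time_s: 6.47
tcp_pos: [451.7, 301.4, 11.7]
orientation: [[-0.913, 0.408, 0.0], [0.408, 0.913, 0.0], [-0.0, 0.0, -1.0]]
contact_force: [-0.1, 0.9, -1.1]
width: 0.505
grasp_force: 30.5
```

>>> carry_out(
  plan=[-1, 0, 0, 0, 0, -1, 0, 0, 0, 0, -1, 0, 0, 0, 0, -1, 0, 0, 0, 0],
)

```text
time_s: 6.8
tcp_pos: [451.7, 301.4, 11.6]
orientation: [[-0.913, 0.408, 0.0], [0.408, 0.913, 0.0], [-0.0, 0.0, -1.0]]
contact_force: [-0.2, 0.7, 2.1]
width: 0.501
grasp_force: 30.6
```

>>> carry_out(
  plan=[-1, 0, 0, 0.3, 0, -1, 0, 0, 0.7, 0, -1, 0, 0, 1, 0, -1, 0, 0, 1, 0, -1, 0, 0, 1, 0, -1, 0.2, -0.3, 1, 0, -1, 0.3, -0.6, 0.7, 0, -1, 0.5, -0.9, 0.3, 0],
)

```text
time_s: 7.47
tcp_pos: [482.1, 248.4, 195.8]
orientation: [[-0.914, 0.405, 0.004], [0.405, 0.914, 0.002], [-0.003, 0.003, -1.0]]
contact_force: [0.5, 0.5, -0.2]
width: 0.5
grasp_force: 30.7
```

>>> carry_out(
  plan=[-1, 0.55, -1, 0, 0, -1, 0.55, -1, 0, 0, -1, 0.55, -1, 0, 0, -1, 0.55, -1, 0, 0, -1, 0.55, -1, 0, 0, -1, 0.55, -1, 0, 0, -1, 0.5, -0.9, 0, 0, -1, 0.3, -0.6, 0, 0],
)

```text
time_s: 8.13
tcp_pos: [605.3, 19.5, 191.5]
orientation: [[-0.912, 0.409, -0.0], [0.409, 0.912, -0.0], [0.0, -0.0, -1.0]]
contact_force: [0.0, 0.5, -0.5]
width: 0.502
grasp_force: 30.7
```

>>> carry_out(
  plan=[-1, 0.2, -0.3, 0, 0, -1, 0, 0, 0, 0, -1, 0, 0, 0, 0, -1, 0, 0, 0, 0],
)

```text
time_s: 8.47
tcp_pos: [610.1, 14.6, 191.7]
orientation: [[-0.914, 0.407, -0.0], [0.407, 0.914, 0.0], [0.0, 0.0, -1.0]]
contact_force: [0.1, 0.4, -0.2]
width: 0.503
grasp_force: 30.7
```

>>> carry_out(
  plan=[-1, 0.03, 0, -0.5, 0, -1, 0, 0, -1, 0, -1, 0, 0, -1, 0, -1, 0, 0, -1, 0, -1, 0, 0, -1, 0, -1, 0, 0, -1, 0, -1, 0, 0, -0.7, 0, -1, 0, 0, -0.3, 0],
)

```text
time_s: 9.13
tcp_pos: [608.6, 15.3, -6.9]
orientation: [[-0.914, 0.406, -0.005], [0.406, 0.914, 0.001], [0.005, -0.001, -1.0]]
contact_force: [-0.4, 0.2, -0.9]
width: 0.504
grasp_force: 30.7
```

>>> carry_out(
  plan=[-1, 0, 0, -0.1, 0, -1, 0, 0, -0.1, 0, -1, 0, 0, 0, 0, -1, 0, 0, -0.1, 0, -1, 0, 0, 0, 0, -1, 0, 0, 0, 0],
)

```text
time_s: 9.63
tcp_pos: [612.0, 13.2, -11.7]
orientation: [[-0.913, 0.408, 0.001], [0.408, 0.913, -0.0], [-0.001, 0.0, -1.0]]
contact_force: [0.5, -1.6, -0.3]
width: 0.51
grasp_force: 30.7
```

>>> carry_out(
  plan=[-1, 0, 0, -0.1, 0, -1, 0, 0, -0.1, 0, -1, 0, 0, -0.05, 0, -1, 0, 0, 0, 0, -1, 0, 0, 0, 0],
)

```text
time_s: 10.05
tcp_pos: [611.2, 13.3, -20.2]
orientation: [[-0.913, 0.408, -0.0], [0.408, 0.913, 0.0], [0.001, 0.0, -1.0]]
contact_force: [0.0, -0.5, -0.3]
width: 0.505
grasp_force: 30.7
```

```bash
python3 - <<'E'
from h import *
s=r.state();print(s['tcp_pos'],s['width'],s['contact_force'],s['grasp_force'])
d=grab('side');cv2.imwrite('pics/c5.png',cv2.resize(d['image'][130:200,255:335,::-1],(640,560),interpolation=cv2.INTER_CUBIC))
E
```

```text
[611.21594863  13.3395967  -20.24065393] 0.5050626448936394 [ 0.0428858  -0.47369424 -0.26691388] 30.68777561187744
```

View pics/c5.png

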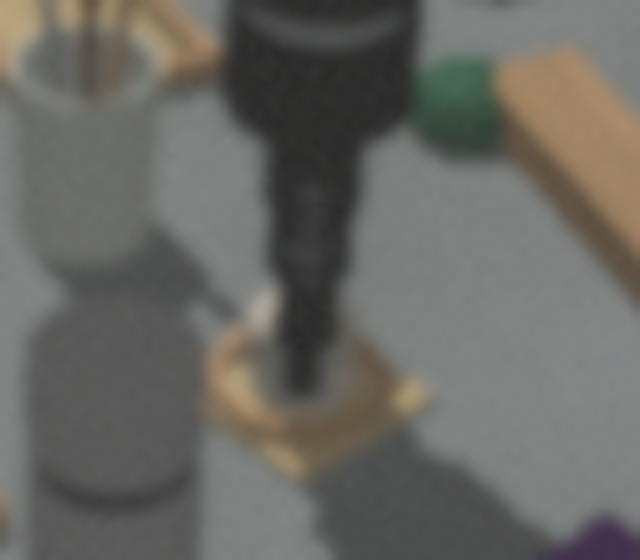

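The mould is inside the rim ring, centred near (300,365), with the near fingertip at (300,392) just above the front rim. Nothing is touching yet.

>>> carry_out(
  plan=[-1, 0, 0, -0.04, 0, -1, 0, 0, 0, 0, -1, 0, 0, -0.03, 0, -1, 0, 0, 0, 0, -1, 0, 0, 0, 0],
)

```text
time_s: 10.52
tcp_pos: [611.4, 13.3, -22.1]
orientation: [[-0.913, 0.408, -0.0], [0.408, 0.913, 0.0], [0.0, 0.0, -1.0]]
contact_force: [0.3, -0.4, -0.9]
width: 0.503
grasp_force: 30.7
```

>>> carry_out(
  plan=[-1, 0, 0, -0.03, 0, -1, 0, 0, 0, 0, -1, 0, 0, 0, 0],
)

```text
time_s: 10.77
tcp_pos: [611.6, 13.3, -22.3]
orientation: [[-0.913, 0.408, 0.0], [0.408, 0.913, -0.0], [-0.0, 0.0, -1.0]]
contact_force: [-2.8, 0.9, 5.4]
width: 0.503
grasp_force: 31.2
```

>>> carry_out(
  plan=[1, 0, 0, 0, 0, 1, 0, 0, 0, 0, 1, 0, 0, 0, 0, 1, 0, 0, 0.2, 0, 1, 0, 0, 0.6, 0, 1, 0, 0, 1, 0, 1, 0, 0, 1, 0, 1, 0, -0.3, 0.6, 0.5],
)

```text
time_s: 11.43
tcp_pos: [612.5, 5.2, 82.8]
orientation: [[-0.933, 0.359, 0.003], [0.359, 0.933, -0.0], [-0.003, 0.001, -1.0]]
contact_force: [0.8, -0.5, 0.5]
width: 1.001
grasp_force: 0.0
```

>>> carry_out(
  plan=[1, 0, -0.7, 0, 1, 1, 0.05, -1, 0, 1, 1, 0.05, -1, 0, 1, 1, 0.1, -1, 0, 0, 1, 0.1, -1, 0, 0, 1, 0.1, -1, 0, 0, 1, 0.1, -1, 0, 0, 1, 0.05, -1, 0, 0],
)

```text
time_s: 12.1
tcp_pos: [628.1, -228.2, 79.4]
orientation: [[-0.999, 0.053, 0.0], [0.053, 0.999, -0.0], [-0.0, -0.0, -1.0]]
contact_force: [0.2, 0.3, 0.1]
width: 1.0
grasp_force: 0.0
```

>>> carry_out(
  plan=[1, 0, -1, 0, 0, 1, 0, -1, 0, 0, 1, 0, -0.7, 0, 0, 1, 0, -0.3, 0, 0, 1, 0, 0, 0, 0, 1, 0, 0, 0, 0, 1, 0, 0, 0, 0],
)

```text
time_s: 12.68
tcp_pos: [628.1, -315.2, 79.1]
orientation: [[-0.999, 0.052, -0.0], [0.052, 0.999, 0.001], [0.0, 0.001, -1.0]]
contact_force: [0.6, 0.2, 0.8]
width: 0.999
grasp_force: 0.0
```

```bash
python3 - <<'E'
from h import *
s=r.state();print(s['tcp_pos'],np.degrees(np.arctan2(s['orientation'][1,1],s['orientation'][0,1])))
d=grab('side');e=grab('top')
a=d['image'][195:275,300:400,::-1];b=e['image'][110:190,200:300,::-1]
cv2.imwrite('pics/c6.png',cv2.resize(np.hstack([a,b]),(800,320),interpolation=cv2.INTER_CUBIC))
X=cloud(e)
import h
m=(X[...,2]>35)&(np.abs(X[...,0]-611)<30)&(np.abs(X[...,1]-14)<30)
c=max(cv2.findContours(m.astype(np.uint8),cv2.RETR_EXTERNAL,cv2.CHAIN_APPROX_NONE)[0],key=cv2.contourArea).reshape(-1,2)
print(cv2.minAreaRect(plane(e,c,42)[:,:2].astype(np.float32)))
E
```

```text
[ 628.14557853 -315.15453912   79.14374223] 87.01319119742759
((610.3997192382812, 14.226757049560547), (39.31462478637695, 41.202537536621094), 87.99840545654297)
```

View pics/c6.png

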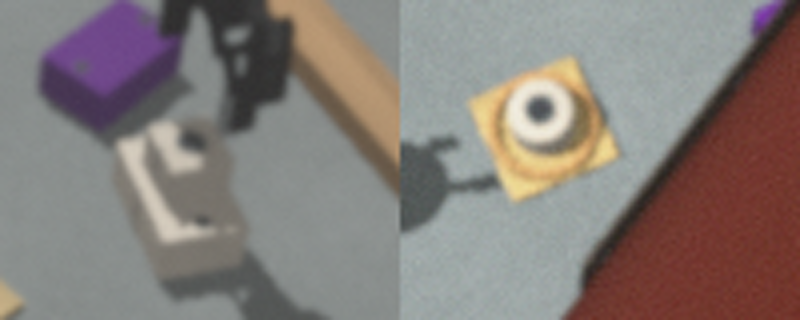

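The small round mould stands centred in its tray, at right-hand crop (540,105), measured (610,14). The open gripper hangs over the square mould at left-hand crop (190,140).

>>> carry_out(
  plan=[1, 0, 0, -0.5, 0, 1, 0, 0, -0.8, 0, 1, 0, 0, -0.6, 0, 1, 0, 0, -0.3, 0, 1, 0, 0, -0.05, 0, 1, 0, 0, 0, 0, 1, 0, 0, 0, 0],
)

```text
time_s: 13.37
tcp_pos: [628.7, -316.8, 13.0]
orientation: [[-0.999, 0.053, 0.001], [0.053, 0.999, -0.001], [-0.001, -0.001, -1.0]]
contact_force: [0.7, -0.8, 0.3]
width: 1.0
grasp_force: 0.0
```

>>> carry_out(
  plan=[-1, 0, 0, 0, 0, -1, 0, 0, 0, 0, -1, 0, 0, 0, 0, -1, 0, 0, 0, 0, -1, 0, 0, 0, 0, -1, 0, 0, 0, 0],
  newtons=35,
)

```text
time_s: 13.87
tcp_pos: [628.5, -317.1, 12.5]
orientation: [[-0.999, 0.053, 0.001], [0.053, 0.999, -0.001], [-0.001, -0.001, -1.0]]
contact_force: [-0.6, -0.1, 5.6]
width: 0.532
grasp_force: 36.8
```

>>> carry_out(
  plan=[-1, 0, 0, 0.2, 0, -1, 0, 0, 0.6, 0, -1, 0, 0, 1, 0, -1, 0, 0, 1, 0, -1, 0, 0, 1, 0, -1, 0, 0, 1, 0, -1, -0.2, 0.3, 0.7, 0, -1, -0.4, 0.6, 0.4, 0],
)

```text
time_s: 14.53
tcp_pos: [610.7, -291.4, 191.4]
orientation: [[-0.998, 0.055, 0.003], [0.055, 0.999, -0.002], [-0.003, -0.002, -1.0]]
contact_force: [-0.7, 0.0, -1.0]
width: 0.532
grasp_force: 36.2
```

>>> carry_out(
  plan=[-1, -0.6, 1, 0, 0.3, -1, -0.6, 1, 0, 0.3, -1, -0.6, 1, 0, 0.3, -1, -0.6, 1, 0, 0.3, -1, -0.6, 1, 0, 0.3, -1, -0.6, 1, 0, 0, -1, -0.6, 1, 0, 0, -1, -0.6, 1, 0, 0],
)

```text
time_s: 15.2
tcp_pos: [464.6, -48.3, 188.4]
orientation: [[-0.995, -0.103, -0.0], [-0.103, 0.995, 0.0], [0.0, 0.0, -1.0]]
contact_force: [-0.1, -0.1, 0.1]
width: 0.527
grasp_force: 36.2
```

>>> carry_out(
  plan=[-1, -0.6, 0.9, 0, 0, -1, -0.6, 0.7, 0, 0, -1, -0.15, 0.4, 0, 0, -1, 0, 0, 0, 0, -1, 0, 0, 0, 0, -1, 0, 0, 0, 0],
)

```text
time_s: 15.7
tcp_pos: [426.0, 9.7, 188.5]
orientation: [[-0.995, -0.103, 0.0], [-0.103, 0.995, -0.0], [-0.0, -0.0, -1.0]]
contact_force: [-0.7, 0.2, -0.3]
width: 0.534
grasp_force: 36.2
```

>>> carry_out(
  plan=[-1, 0, 0, -0.5, 0, -1, 0, 0, -1, 0, -1, 0, 0, -1, 0, -1, 0, 0, -1, 0, -1, 0, 0, -1, 0, -1, 0, 0, -1, 0, -1, 0, 0, -0.7, 0, -1, 0, 0, -0.3, 0],
)

```text
time_s: 16.37
tcp_pos: [423.5, 10.0, -10.0]
orientation: [[-0.995, -0.102, -0.005], [-0.102, 0.995, 0.001], [0.005, 0.002, -1.0]]
contact_force: [-0.6, 0.0, -0.7]
width: 0.534
grasp_force: 36.2
```

>>> carry_out(
  plan=[-1, 0, 0, -0.1, 0, -1, 0, 0, -0.1, 0, -1, 0, 0, -0.1, 0, -1, 0, 0, -0.1, 0, -1, 0, 0, -0.05, 0, -1, 0, 0, 0, 0, -1, 0, 0, 0, 0],
)

```text
time_s: 16.95
tcp_pos: [425.8, 10.3, -19.5]
orientation: [[-0.995, -0.104, 0.001], [-0.104, 0.995, -0.0], [-0.001, -0.0, -1.0]]
contact_force: [-0.8, -0.4, -0.6]
width: 0.533
grasp_force: 36.2
```

>>> carry_out(
  plan=[-1, 0, 0, -0.04, 0, -1, 0, 0, 0, 0, -1, 0, 0, -0.03, 0, -1, 0, 0, 0, 0, -1, 0, 0, 0, 0],
)

```text
time_s: 17.37
tcp_pos: [425.6, 10.3, -21.6]
orientation: [[-0.995, -0.104, 0.0], [-0.104, 0.995, -0.0], [-0.0, -0.0, -1.0]]
contact_force: [-2.8, 0.0, 5.3]
width: 0.53
grasp_force: 36.9
```

>>> carry_out(
  plan=[1, 0, 0, 0, 0, 1, 0, 0, 0, 0, 1, 0, 0, 0, 0, 1, 0, 0, 0.2, 0, 1, 0, 0, 0.6, 0, 1, 0, 0, 1, 0, 1, 0, 0, 1, 0, 1, 0, 0, 0.7, 0],
)

```text
time_s: 18.03
tcp_pos: [426.0, 10.2, 85.8]
orientation: [[-0.995, -0.104, 0.002], [-0.104, 0.995, -0.0], [-0.002, -0.001, -1.0]]
contact_force: [0.6, 0.1, -0.2]
width: 0.999
grasp_force: 0.0
```

```bash
python3 - <<'E'
from h import *
e=grab('top');X=cloud(e);im=e['image'];Z=X[...,2]
sd=grab('side')
for n,(x,y),h in(('oblong',(628,-315),70),('bigr',(449,297),50)):
    m=(Z>33)&(np.abs(X[...,0]-x)<h)&(np.abs(X[...,1]-y)<h)
    # top face: bright
    for k,mm in(('depth>33',m),('bright',m&(im.mean(2)>120))):
        c=max(cv2.findContours(mm.astype(np.uint8),cv2.RETR_EXTERNAL,cv2.CHAIN_APPROX_NONE)[0],key=cv2.contourArea).reshape(-1,2)
        P=plane(e,c,40)[:,:2].astype(np.float32)
        print(n,k,cv2.minAreaRect(P),cv2.minEnclosingCircle(P))
a=im[90:250,80:400,::-1]
cv2.imwrite('pics/c7.png',cv2.resize(np.vstack([a,sd['image'][140:300,150:470,::-1]]),(600,600),interpolation=cv2.INTER_CUBIC))
E
```

```text
oblong depth>33 ((624.1961059570312, -315.6139221191406), (97.32328796386719, 64.00000762939453), 82.42566680908203) ((624.6732177734375, -315.94097900390625), 56.20380783081055)
oblong bright ((624.6868896484375, -315.7062072753906), (97.57334899902344, 62.847293853759766), 82.80008697509766) ((624.6732177734375, -315.94097900390625), 56.20380783081055)
bigr depth>33 ((446.7470703125, 298.6590576171875), (67.57746887207031, 65.05303192138672), 0.9480246901512146) ((446.32440185546875, 297.8462219238281), 34.63730239868164)
bigr bright ((447.25274658203125, 299.3460693359375), (64.57940673828125, 64.57730102539062), 25.55535316467285) ((446.96514892578125, 298.8421630859375), 33.66427993774414)
```

View pics/c7.png

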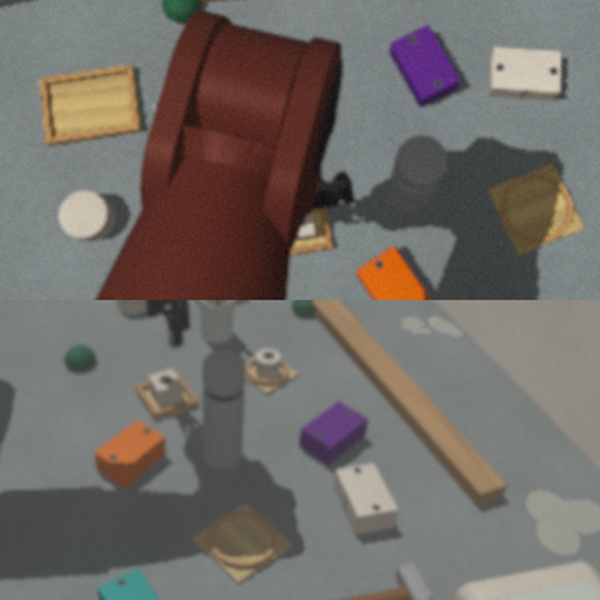

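The top and side views show the white oblong alone at top crop (526,72), measured (624.6,-315.7) with its long axis at 82.6°. The big round is alone at (83,215), measured (447,299). The square and small round sit in their trays at side crop (167,390) and (268,365). The oblong is next.

>>> carry_out(
  plan=[1, 0.5, -0.2, 0.7, 1, 1, 0.9, -0.4, 1, 1, 1, 0.9, -0.6, 0.9, 1, 1, 0.9, -0.9, 0.4, 1, 1, 0.9, -0.9, 0, 1, 1, 0.9, -1, 0, 1, 1, 0.8, -1, 0, 1, 1, 0.6, -1, 0, 1],
)

```text
time_s: 18.8
tcp_pos: [618.0, -170.7, 171.0]
orientation: [[-0.584, -0.812, -0.001], [-0.812, 0.584, 0.001], [-0.0, 0.001, -1.0]]
contact_force: [1.1, 0.2, -0.2]
width: 0.997
grasp_force: 0.0
```

>>> carry_out(
  plan=[1, 0.2, -1, 0, 1, 1, 0, -1, 0, 1, 1, 0, -1, -0.3, 1, 1, 0, -0.9, -0.7, 1, 1, 0, -0.6, -1, 0.8, 1, 0, -0.3, -0.7, 0, 1, 0, 0, -0.3, 0, 1, 0, 0, 0, 0],
)

```text
time_s: 19.47
tcp_pos: [621.0, -312.1, 78.6]
orientation: [[-0.128, -0.992, -0.005], [-0.992, 0.128, 0.004], [-0.003, 0.005, -1.0]]
contact_force: [-0.6, 0.7, 0.0]
width: 0.998
grasp_force: 0.0
```

>>> carry_out(
  plan=[1, 0, 0, 0, 0, 1, 0, 0, 0, 0],
)

```text
time_s: 19.63
tcp_pos: [623.8, -312.8, 84.3]
orientation: [[-0.126, -0.992, 0.002], [-0.992, 0.126, -0.001], [0.001, -0.002, -1.0]]
contact_force: [-0.1, -0.4, 0.7]
width: 1.006
grasp_force: 0.0
```

>>> carry_out(
  plan=[1, 0.02, -0.09, -0.5, 0, 1, 0, 0, -0.9, 0, 1, 0, 0, -1, 0, 1, 0, 0, -0.7, 0, 1, 0, 0, -0.4, 0, 1, 0, 0, -0.2, 0, 1, 0, 0, 0, 0, 1, 0, 0, 0, 0],
)

```text
time_s: 20.3
tcp_pos: [624.3, -316.4, -27.2]
orientation: [[-0.126, -0.992, 0.001], [-0.992, 0.126, -0.001], [0.001, -0.001, -1.0]]
contact_force: [0.4, 0.1, 0.4]
width: 0.998
grasp_force: 0.0
```

>>> carry_out(
  plan=[1, 0, 0, -0.08, 0, -1, 0, 0, 0, 0, -1, 0, 0, 0, 0, -1, 0, 0, 0, 0, -1, 0, 0, 0, 0, -1, 0, 0, 0, 0, -1, 0, 0, 0, 0],
  newtons=50,
)

```text
time_s: 20.88
tcp_pos: [624.4, -316.6, -29.7]
orientation: [[-0.126, -0.992, 0.002], [-0.992, 0.126, -0.001], [0.001, -0.002, -1.0]]
contact_force: [-0.3, -0.3, 6.2]
width: 0.718
grasp_force: 57.0
```

>>> carry_out(
  plan=[-1, 0, 0, 0.2, 0, -1, 0, 0, 0.6, 0, -1, 0, 0, 1, 0, -1, 0, 0, 1, 0, -1, 0, 0, 1, 0, -1, 0, 0.1, 1, 0, -1, 0, 0.4, 1, 0, -1, 0, 0.7, 0.7, 0],
)

```text
time_s: 21.55
tcp_pos: [623.2, -281.5, 166.6]
orientation: [[-0.128, -0.992, 0.001], [-0.992, 0.128, -0.002], [0.001, -0.001, -1.0]]
contact_force: [0.1, -0.3, -2.9]
width: 0.717
grasp_force: 56.2
```

>>> carry_out(
  plan=[-1, 0, 1, 0, 0.3, -1, 0, 1, 0, 0.3, -1, 0, 1, 0, 0.3, -1, 0, 1, 0, 0.3, -1, 0, 1, 0, 0.3, -1, 0, 1, 0, 0.3, -1, 0, 1, 0, 0.3, -1, 0, 1, 0, 0.3],
)

```text
time_s: 22.22
tcp_pos: [622.7, -38.4, 163.6]
orientation: [[0.126, -0.992, -0.001], [-0.992, -0.126, 0.0], [-0.0, 0.001, -1.0]]
contact_force: [-0.6, 0.1, -3.0]
width: 0.718
grasp_force: 56.0
```

>>> carry_out(
  plan=[-1, 0, 1, 0, 0, -1, 0, 1, 0, 0, -1, 0, 1, 0, 0, -1, 0, 1, 0, 0, -1, -0.1, 1, 0, 0, -1, -0.1, 1, 0, 0, -1, -0.1, 1, 0, 0, -1, -0.1, 1, 0, 0],
)

```text
time_s: 22.88
tcp_pos: [610.5, 201.3, 163.5]
orientation: [[0.124, -0.992, -0.001], [-0.992, -0.124, -0.0], [0.0, 0.001, -1.0]]
contact_force: [0.9, -1.0, -3.4]
width: 0.72
grasp_force: 56.0
```

>>> carry_out(
  plan=[-1, -0.05, 1, 0, 0, -1, 0, 1, 0, 0, -1, 0, 0.8, 0, 0, -1, 0, 0.4, 0, 0, -1, 0, 0.1, 0, 0, -1, 0, 0, 0, 0, -1, 0, 0, 0, 0],
)

```text
time_s: 23.47
tcp_pos: [610.0, 297.9, 163.7]
orientation: [[0.124, -0.992, -0.001], [-0.992, -0.124, -0.001], [0.001, 0.001, -1.0]]
contact_force: [-0.3, -0.9, -2.5]
width: 0.715
grasp_force: 56.0
```

>>> carry_out(
  plan=[-1, 0, 0.06, -0.5, 0, -1, 0, 0, -1, 0, -1, 0, 0, -1, 0, -1, 0, 0, -1, 0, -1, 0, 0, -1, 0, -1, 0, 0, -0.7, 0, -1, 0, 0, -0.4, 0, -1, 0, 0, -0.2, 0],
)

```text
time_s: 24.13
tcp_pos: [608.9, 299.1, -12.2]
orientation: [[0.123, -0.992, -0.003], [-0.992, -0.123, -0.001], [0.001, 0.003, -1.0]]
contact_force: [-0.6, -1.0, -2.4]
width: 0.711
grasp_force: 56.0
```

>>> carry_out(
  plan=[-1, 0, 0, -0.1, 0, -1, 0, 0, -0.1, 0, -1, 0, 0, -0.1, 0, -1, 0, 0, -0.04, 0, -1, 0, 0, 0, 0, -1, 0, 0, 0, 0],
)

```text
time_s: 24.63
tcp_pos: [610.3, 301.0, -19.7]
orientation: [[0.125, -0.992, 0.001], [-0.992, -0.125, 0.0], [-0.0, -0.001, -1.0]]
contact_force: [-0.0, 0.1, -2.8]
width: 0.715
grasp_force: 56.0
```

>>> carry_out(
  plan=[-1, 0, 0, -0.06, 0, -1, 0, 0, 0, 0, -1, 0, 0, -0.04, 0, -1, 0, 0, 0, 0, -1, 0, 0, 0, 0],
)

```text
time_s: 25.05
tcp_pos: [609.8, 300.8, -23.4]
orientation: [[0.124, -0.992, -0.0], [-0.992, -0.124, -0.0], [0.0, 0.0, -1.0]]
contact_force: [-1.0, -0.5, -2.9]
width: 0.719
grasp_force: 56.0
```

>>> carry_out(
  plan=[-1, 0, 0, -0.03, 0, -1, 0, 0, 0, 0, -1, 0, 0, 0, 0],
)

```text
time_s: 25.3
tcp_pos: [610.0, 300.8, -23.6]
orientation: [[0.124, -0.992, 0.0], [-0.992, -0.124, 0.0], [-0.0, -0.0, -1.0]]
contact_force: [-4.2, -0.6, 4.4]
width: 0.719
grasp_force: 56.9
```

>>> carry_out(
  plan=[1, 0, 0, 0, 0, 1, 0, 0, 0, 0, 1, 0, 0, 0, 0, 1, 0, 0, 0.2, 0, 1, 0, 0, 0.6, 0, 1, 0, 0, 1, 0, 1, -0.3, 0, 1, 0, 1, -0.7, 0, 0.7, 0],
)

```text
time_s: 25.97
tcp_pos: [582.2, 300.6, 84.0]
orientation: [[0.123, -0.992, 0.004], [-0.992, -0.123, 0.001], [-0.0, -0.004, -1.0]]
contact_force: [0.6, -0.2, 0.9]
width: 0.999
grasp_force: 0.0
```

>>> carry_out(
  plan=[1, -1, 0, 0, 0, 1, -1, 0, 0, 0, 1, -1, 0, 0, 0, 1, -0.8, -0.06, 0, 0, 1, -0.5, 0, 0, 0, 1, -0.13, 0, 0, 0, 1, 0, 0, 0, 0, 1, 0, 0, 0, 0],
)

```text
time_s: 26.63
tcp_pos: [448.0, 299.1, 81.3]
orientation: [[0.124, -0.992, 0.001], [-0.992, -0.124, 0.0], [-0.0, -0.001, -1.0]]
contact_force: [0.1, 0.1, 0.5]
width: 0.998
grasp_force: 0.0
```

```bash
python3 - <<'E'
from h import *
e=grab('top');X=cloud(e);im=e['image'];Z=X[...,2];s=r.state();print(s['tcp_pos'])
m=(Z>38)&(Z<60)&(np.abs(X[...,0]-610)<60)&(np.abs(X[...,1]-300)<80)
c=max(cv2.findContours(m.astype(np.uint8),cv2.RETR_EXTERNAL,cv2.CHAIN_APPROX_NONE)[0],key=cv2.contourArea).reshape(-1,2)
print(cv2.minAreaRect(plane(e,c,46)[:,:2].astype(np.float32)),np.nanmean(Z[m]))
E
```

```text
[448.1384432  299.01430691  81.10407547]
((607.982421875, 298.4222412109375), (63.90532684326172, 98.26332092285156), 7.3034348487854) 46.519107170512676
```

>>> carry_out(
  plan=[1, -0.03, 0, -0.5, 0, 1, 0, 0, -0.9, 0, 1, 0, 0, -1, 0, 1, 0, 0, -0.7, 0, 1, 0, 0, -0.4, 0, 1, 0, 0, -0.2, 0, 1, 0, 0, 0, 0, 1, 0, 0, 0, 0],
)

```text
time_s: 27.35
tcp_pos: [447.1, 299.2, -29.3]
orientation: [[0.124, -0.992, 0.001], [-0.992, -0.124, 0.0], [-0.0, -0.001, -1.0]]
contact_force: [-0.3, 0.3, 0.7]
width: 1.003
grasp_force: 0.0
```

>>> carry_out(
  plan=[-1, 0, 0, 0, 0, -1, 0, 0, 0, 0, -1, 0, 0, 0, 0, -1, 0, 0, 0, 0, -1, 0, 0, 0, 0, -1, 0, 0, 0, 0],
  newtons=45,
)

```text
time_s: 27.85
tcp_pos: [447.6, 299.5, -28.2]
orientation: [[0.124, -0.992, 0.003], [-0.992, -0.124, 0.001], [-0.001, -0.003, -1.0]]
contact_force: [-0.4, 0.3, 3.9]
width: 0.756
grasp_force: 49.8
```

>>> carry_out(
  plan=[-1, 0, 0, 0.2, 0, -1, 0, 0, 0.6, 0, -1, 0, 0, 1, 0, -1, 0, 0, 1, 0, -1, 0, 0, 1, 0, -1, 0, 0, 1, 0, -1, 0, -0.3, 1, 0, -1, 0, -0.6, 1, 0],
)

```text
time_s: 28.52
tcp_pos: [445.7, 272.8, 176.0]
orientation: [[0.126, -0.992, 0.001], [-0.992, -0.126, 0.001], [-0.001, -0.001, -1.0]]
contact_force: [1.3, -0.2, -1.2]
width: 0.759
grasp_force: 50.4
```

>>> carry_out(
  plan=[-1, 0, -0.9, 0.4, 0, -1, 0, -1, 0, 0, -1, 0, -1, 0, 0, -1, 0, -1, 0, 0, -1, 0, -1, 0, 0, -1, 0, -1, 0, 0, -1, 0, -1, 0, 0, -1, 0, -1, 0, 0],
)

```text
time_s: 29.18
tcp_pos: [445.9, 33.7, 186.7]
orientation: [[0.125, -0.992, 0.001], [-0.992, -0.125, -0.0], [0.0, -0.001, -1.0]]
contact_force: [0.6, -0.0, -1.9]
width: 0.759
grasp_force: 50.4
```

>>> carry_out(
  plan=[-1, 0, -1, 0, 0, -1, 0, -1, 0, 0, -1, 0, -1, 0, 0, -1, 0, -1, 0, 0, -1, -0.1, -1, 0, 0, -1, -0.1, -1, 0, 0, -1, -0.1, -1, 0, 0, -1, -0.1, -1, 0, 0],
)

```text
time_s: 29.85
tcp_pos: [433.8, -206.5, 186.7]
orientation: [[0.124, -0.992, 0.001], [-0.992, -0.124, -0.001], [0.001, -0.001, -1.0]]
contact_force: [0.7, 0.2, -1.5]
width: 0.754
grasp_force: 50.4
```

>>> carry_out(
  plan=[-1, -0.05, -1, 0, 0, -1, 0, -1, 0, 0, -1, 0, -0.9, 0, 0, -1, 0, -0.6, 0, 0, -1, 0, -0.3, 0, 0, -1, 0, 0, 0, 0, -1, 0, 0, 0, 0],
)

```text
time_s: 30.43
tcp_pos: [432.6, -318.4, 186.0]
orientation: [[0.124, -0.992, -0.0], [-0.992, -0.124, 0.001], [-0.001, 0.0, -1.0]]
contact_force: [1.1, 0.1, -2.7]
width: 0.76
grasp_force: 50.4
```

>>> carry_out(
  plan=[-1, 0.05, -0.06, -0.5, 0, -1, 0, 0, -1, 0, -1, 0, 0, -1, 0, -1, 0, 0, -1, 0, -1, 0, 0, -1, 0, -1, 0, 0, -1, 0, -1, 0, 0, -0.7, 0, -1, 0, 0, -0.3, 0],
)

```text
time_s: 31.1
tcp_pos: [433.0, -317.5, -12.3]
orientation: [[0.126, -0.992, -0.003], [-0.992, -0.126, 0.004], [-0.004, 0.002, -1.0]]
contact_force: [-0.4, 0.6, -2.6]
width: 0.759
grasp_force: 50.4
```

>>> carry_out(
  plan=[-1, 0, 0, -0.1, 0, -1, 0, 0, -0.1, 0, -1, 0, 0, -0.1, 0, -1, 0, 0, -0.03, 0, -1, 0, 0, 0, 0, -1, 0, 0, 0, 0],
)

```text
time_s: 31.6
tcp_pos: [434.5, -321.3, -18.3]
orientation: [[0.124, -0.992, 0.001], [-0.992, -0.124, -0.001], [0.001, -0.001, -1.0]]
contact_force: [0.3, -0.2, -1.8]
width: 0.756
grasp_force: 50.4
```

>>> carry_out(
  plan=[-1, 0, 0, -0.06, 0, -1, 0, 0, 0, 0, -1, 0, 0, -0.03, 0, -1, 0, 0, 0, 0, -1, 0, 0, 0, 0],
)

```text
time_s: 32.02
tcp_pos: [434.1, -320.8, -21.9]
orientation: [[0.124, -0.992, -0.0], [-0.992, -0.124, 0.0], [-0.0, 0.0, -1.0]]
contact_force: [0.4, 0.5, -0.9]
width: 0.758
grasp_force: 50.4
```

>>> carry_out(
  plan=[-1, 0, 0, -0.03, 0, -1, 0, 0, 0, 0, -1, 0, 0, 0, 0],
)

```text
time_s: 32.27
tcp_pos: [434.2, -320.9, -22.2]
orientation: [[0.124, -0.992, -0.0], [-0.992, -0.124, -0.0], [0.0, 0.0, -1.0]]
contact_force: [-2.7, 2.3, 5.8]
width: 0.756
grasp_force: 50.6
```

Contact, as predicted. I'll release, retreat upward and check everything.

>>> carry_out(
  plan=[1, 0, 0, 0, 0, 1, 0, 0, 0, 0, 1, 0, 0, 0, 0, 1, 0, 0, 0.2, 0, 1, 0, 0, 0.6, 0, 1, 0, 0, 1, 0, 1, 0, 0, 1, 0, 1, 0, 0, 1, 0],
)

```text
time_s: 32.93
tcp_pos: [433.9, -320.6, 92.8]
orientation: [[0.124, -0.992, -0.0], [-0.992, -0.124, 0.0], [-0.0, 0.0, -1.0]]
contact_force: [-0.1, -0.9, -0.4]
width: 1.003
grasp_force: 0.0
```

>>> carry_out(
  plan=[1, 0, 0, 1, 0, 1, 0, 0, 1, 0, 1, 0, 0, 1, 0, 1, 0, 0.6, 0.5, 0, 1, 0, 1, 0, 0, 1, 0, 1, 0, 0, 1, 0, 1, 0, 0, 1, 0, 0.5, 0, 0],
)

```text
time_s: 33.6
tcp_pos: [434.1, -195.3, 197.0]
orientation: [[0.126, -0.992, 0.001], [-0.992, -0.126, 0.0], [-0.0, -0.001, -1.0]]
contact_force: [0.0, -0.1, -0.3]
width: 1.0
grasp_force: 0.0
```

```bash
python3 - <<'E'
from h import *
e=grab('top');X=cloud(e);Z=X[...,2];d=grab('side')
for n,(x,y),t,h in(('oblong',(610,300),46,65),('small',(611,14),42,31),('square',(426,10),42,32),('big',(434,-320),46,42)):
    m=(Z>t-8)&(Z<t+10)&(np.abs(X[...,0]-x)<h)&(np.abs(X[...,1]-y)<h)
    if m.sum()<20: print(n,'hidden');continue
    c=max(cv2.findContours(m.astype(np.uint8),cv2.RETR_EXTERNAL,cv2.CHAIN_APPROX_NONE)[0],key=cv2.contourArea).reshape(-1,2)
    print(n,cv2.minAreaRect(plane(e,c,t)[:,:2].astype(np.float32)),np.nanmean(Z[m]))
cv2.imwrite('pics/f.png',np.hstack([cv2.resize(q['image'][...,::-1],(400,300),interpolation=cv2.INTER_AREA) for q in(e,d)]))
cv2.imwrite('pics/f.png',np.vstack([e['image'][90:260,60:420,::-1],d['image'][100:330,150:510,::-1]]))
E
```

```text
oblong ((608.2390747070312, 298.2925109863281), (64.75729370117188, 98.8367919921875), 5.90863037109375) 46.52075183213789
small ((610.3995971679688, 14.226810455322266), (39.314632415771484, 41.202457427978516), 87.99809265136719) 42.12268491605556
square ((438.64605712890625, 24.044246673583984), (22.5669002532959, 46.76760482788086), 47.669952392578125) 42.547526233983724
big hidden
```

View pics/f.png

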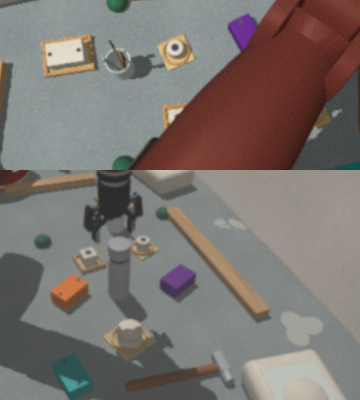

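The final view shows the oblong at (68,55) and the small round at (176,48) in the upper half. In the lower half the square is at (88,258) and the big round at (128,333). Each sits inside its own tray rim, and the flask and cup are still standing.

```bash
python3 -c "
from workcell import r
print(r.finish_job())"
```

```text
the job is handed in; nothing more can be done
None
```

All four moulds stand flat in their own trays, the flask and tool cup were left standing, and the job was handed in at about 34 s; the square and big round were checked only in the side view and by touchdown force.

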